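# Plug a mist nozzle into the bench quick coupling

## Robot

A 6-joint arm with a two-finger parallel gripper is mounted at the origin on the work surface. World frame = base frame: x ahead of the robot, y to its left, z up, the work surface at z = 0. Lengths are in mm, angles in rad, forces in N, time in s.
With the tool pointing down it reaches from about 275 to 750 mm from the base axis. Payload 10.2 kg.
Tool frame: the origin (TCP) lies where the fingers leave the gripper's body, on its centre line; the fingertips stand 73 mm ahead of it and the grasp point (between the pads) lies 54 mm ahead of it (ctrl.tip_extent is the z of the fingertips in the tool frame, in mm); z points along the fingers, y is the line along which they close (so a half turn about z gives the same grasp; the last joint's range is limited). The gripper opens to 85 mm and grips with 20 to 120 N. Pads are 22 mm wide; open, the fingers measure 114 mm over their backs; the gripper's body (76 mm by 85 mm) begins 54 mm behind the grasp point. The pads swing forward as they close: fully open they stand 13 mm farther back than shut.
Start: joints at [1.106, 0.313, 1.498, -0, 1.331, -0.223], TCP at [125.724, 509.73, 303.894] pointing down, gripper open.
Joint ranges: [-2.94, 2.94], [-0.97, 2.17], [0.19, 2.56], [-1.23, 4.37], [0.02, 3.11], [-2.88, 2.88]. Speed limits (rad/s): [2.39, 2.39, 3.01, 3.14, 3.14, 3.14].

## Interface

Orientations are given as a unit quaternion [w, x, y, z].
In Python, from rig import readout, cams, order, ctrl gives the robot as it stands.
- The arm moves only by the shell command python3 -m handwheel [OPENING] [FORCE], which reads ROWS from standard input. ROWS is a JSON list of rows, 1 to 8 of them, each an object with the fields pos (a list: dx, dy, dz in mm), rot (a list: a rotation vector rx, ry, rz in rad); a field left out counts as zero; each row is the pose to reach, as a shift and turn from the pose commanded when the command began, along the tool's axes at that moment; what a row does not reach only later rows make up. A row lasts 1/10 s, in which the tool goes at most 50 mm and 0.15 rad, less where a joint would pass 70% of its speed; a pose out of reach is approached as far as the arm can. OPENING is the opening from 0.0 (shut) to 1.0 (fully open), set as the command begins (- or left out keeps the last). The fingers move at their own pace and stop on an object; FORCE is the grip in N (left out, the last holds). Time passes only in rows, so rows that do not move let the fingers close. It prints the time, the measured TCP pose, the force, the opening and the grip force at its end. Input that does not fit is refused with a message, and nothing moves.
- readout.sense(): the state, without advancing time (a new reading comes with each control period).
- cams.capture(name): name is "scene" or "top" or "wrist"; returns (picture, depth): 384x512x3 uint8, red, green, blue; 384x512 float32, mm along the optical axis (not along the pixel's ray), 0 where there is no reading.
- cams.calibration(name): a dict with "fx", "fy", "cx", "cy" (pixels), "position" and "attitude" of the camera in the world. Camera axes: x right, y down, z forward; pixel columns grow to the right and rows downward; lengths in mm; the calibration is good to about 2 mm. A picture is of the moment at which its call begins: read the wrist's pose just before it. calibration takes no time and is no camera call; for the wrist camera it gives the pose at the moment of the call.
- order.finish_job(): hands the job in; it is judged then, once.
Trained networks look in the newest picture that a camera, given by its name, has taken for a name from the list of things; names that differ only in an ending like _2 or _b are one class to them, and where a whole thing is asked for, a point or a joint stands for the part that bears it (a point fixed in the world has none). Each returns a list of dicts, best first, with "p" (0 to 1); they miss things now and then, are a little off and sometimes report something else, mostly with a low value. They report only what shows in the picture. A call takes as long as a camera call. They do not tell look-alikes from the thing itself.
- cams.trace(target, camera): "pixels" (384x512 bool, what is visible of it) and "bbox" ([left, top, right, bottom] in pixels, round what is visible of it).
- cams.spot_point(target, camera): "uv" ([column, row] in pixels: a listed point, or the origin of a listed thing).
The state is a dict: "time_s": time; "joints": joint angles; "dq": joint speeds; "tau": joint torques, N m; "eef_pos": TCP position; "ee_rot": TCP orientation; "force": force on the tool from outside, world axes, zero at the start; "wrist_torque": the same for the moment, N m; "grip_width": opening from 0.0 (shut) to 1.0 (fully open); "grip_force": force on a finger pad.
Only numpy, scipy, OpenCV 4.12 (cv2) and the standard library are available. Lean on these libraries where they do the work, as an engineer would, in place of code of your own. Each camera call takes 0.05 s, during which the arm holds its last target. There are 200 camera calls.

## Task

Take the mist nozzle out of the wooden parking block and plug it into the open quick coupling on the bench: push the stem straight down, feeling its force, until the grip inside snaps into the groove and holds it, then let go so that it stands there by itself. Push gently: do not ram the sprung valve seat at the bottom past its working stroke or press hard on the coupling's body, and leave the other things where they are.

Things in the scene. Friction and masses are not known exactly. Their poses are not given: they have to be found in the camera images.
- stem: The mist nozzle: loose steel stem, 170 mm tall, 0.16 kg, origin at the centre of its lower (plug) end, z up along it. From below: cone 10 to 18 mm diameter to 6 mm, land 18 mm to 9 mm, groove 12 mm diameter from 9 to 18 mm, cone back to 18 mm at 24 mm, tube 18 mm diameter to 110 mm, then the grip sleeve and nozzle. Starts upright in the block, 5 mm up, turned up to 0.2 rad from it.
- stem_grip (a point): On the stem's axis, mid-height of the grey plastic grip sleeve (24 mm square, its flats across the stem's x and y axes, 110 to 160 mm above the lower end), so 135 mm above the lower end: grasp here on two flats. Above the sleeve is only a steel cone nozzle 22 mm wide and 10 mm high.
- rack: Wooden parking block fixed to the table, 70 x 200 x 45 mm (x, y, z), origin under its centre. Three holes 20 mm wide, 40 mm deep along its y axis, 65 mm apart, hold the stem, the trier and the rod in any order. The neighbours are lower than the stem's grip; fingers that close across the row (the block's x axis) are clear of them.
- coupling: The open quick coupling, fixed in one of three places in the row of outlets: square steel block 46 x 46 x 75 mm with a bore down its middle (20 mm diameter), origin under its centre, z up; two low feet along its x axis and a pipe stub on its +x side. In the bore are four sprung jaws (the grip) and, under them, a sprung valve seat.
- coupling_mouth (a point): Centre of the bore's mouth in the coupling's top face, 75 mm above the table; 4 mm chamfer. How deep the jaws and seat sit differs by up to 22 mm and is not measured: when snapped in and left standing, the stem's lower end is 41 to 63 mm below this point.
- seat (a joint): Stroke of the valve seat (m): 0 untouched, grows as the stem presses it down; spring 3 N plus 1.5 N per mm; never past 0.009 (16 N). The push climbs to about 10 to 18 N as the jaws spread (seat under 0.003), drops by 4 N or more as they snap into the groove, then climbs by 1.5 N per mm. Snapped in and let go, it rests near 0.0055; if not snapped in, the stem is pushed back up.
- blanked_a: Outlet like the open coupling but closed with a domed steel cap (46 mm square, 99 mm tall). Leave alone.
- blanked_b: The second capped outlet, same as the first. Leave alone.
- trier: Bystander in the block: cheese trier, 18 mm steel rod with a wooden T handle 50 mm wide, 102 mm tall, standing like the stem; origin at its lower end.
- rod: Bystander in the block: plain steel rod 18 mm diameter, 100 mm tall, origin at its lower end.
- cheese: Bystander: small cheese wheel, 110 mm diameter, 45 mm high, origin under its centre.
- cheese_small: Bystander: smaller cheese wheel, 84 mm diameter, 50 mm high, origin under its centre.
- brush: Bystander: wooden rind brush, 130 x 50 x 42 mm, bristles down, origin under its centre.
- jar: Bystander: closed glass jar, 56 mm diameter, 90 mm high, origin under its centre.
Mind the look-alikes: they are no part of the job. Leave any purple look-alike of the stem alone. Leave any pink or red look-alike of the coupling alone.

How it is judged (in metres and radians):
On the way, in this order (a step that is already met when the one before it is completed fails the run):
1. the nozzle is drawn up out of the parking block in the gripper (height (world z) of stem above 0.06 m and contact force between the fingers and stem above 1 N), for 0.2 s.
2. the nozzle's stem is down in the coupling's bore with the valve seat pressed in (horizontal distance between stem and coupling below 0.004 m and angle between the z axis of stem and the z axis of coupling, either way round below 0.1 rad and value of joint seat above 0.004 m), for 0.2 s.
At the end, for the whole second after the job is handed in: The nozzle stands by itself in the open coupling, upright within 0.1 rad and within 4 mm of the bore's axis, held down by the grip with the valve seat pressed in more than 4 mm, at rest and released (all of step 2 and linear speed of stem below 0.02 m/s); the robot touches nothing.
It fails at once if the valve seat is rammed past its working stroke (9 mm) (value of joint seat above 0.009 m).
It fails at once if the stem is pressed on the coupling's body with more than 40 N (contact force between stem and coupling above 40 N).
It fails at once if a bystander is moved more than 30 mm (distance of any of trier, rod, cheese, cheese_small, brush, jar from where it was at the start of the episode above 0.03 m).
It also fails if it takes over 72 s, if anything falls off the work surface, if the arm or the gripper's body presses on something with over 40 N, if the wrist force passes 120 N, or if a joint passes its speed limit or range.

## Working session

There is one attempt and no reset: what is moved stays moved. The work goes in short steps, Python scripts to look and compute and a shell command to move; the robot and the scene stay as the last step left them, time stands still between calls to the robot, and variables do not carry over. Pictures are saved under pics/ and viewed, at most 10 in all, crops included, and the job is handed in when it is done.

```bash
mkdir -p pics; cat > h.py <<'E'
import numpy as np, cv2
from rig import readout, cams, order, ctrl
from scipy.spatial.transform import Rotation as R
def rot(q): return R.from_quat([q[1],q[2],q[3],q[0]]).as_matrix()
def cam(n):
    c=cams.calibration(n); a=np.array(c['attitude']); 
    return c,(rot(a) if a.size==4 else a),np.array(c['position'])
def cloud(n,d,m):
    c,A,p=cam(n); v,u=np.nonzero(m&(d>0)); z=d[v,u]
    return np.c_[(u-c['cx'])*z/c['fx'],(v-c['cy'])*z/c['fy'],z]@A.T+p
def ray(n,uv,zw):
    c,A,p=cam(n); r=A@np.array([(uv[0]-c['cx'])/c['fx'],(uv[1]-c['cy'])/c['fy'],1]); return p+r*(zw-p[2])/r[2]
def save(n,img): cv2.imwrite('pics/'+n+'.png',img[...,::-1])
E
python3 - <<'E'
from h import *
ims=[]
for n in ['scene','top']:
    im,d=cams.capture(n); ims.append(im); np.savez('/tmp/'+n,im=im,d=d)
    print(n,cams.calibration(n))
    for t in ['stem','coupling','rack','blanked_a']:
        for k in cams.trace(t,n)[:4]:
            P=cloud(n,d,k['pixels']); print(t,round(k['p'],2),k['bbox'],np.percentile(P,[2,50,98],axis=0).round().tolist())
    for t,z in [('stem_grip',140),('coupling_mouth',75)]:
        for k in cams.spot_point(t,n)[:4]: print(t,round(k['p'],2),k['uv'],ray(n,k['uv'],z).round(1))
a=np.vstack(ims); save('a',cv2.resize(a,(400,600),interpolation=cv2.INTER_AREA)) if 0 else (save('scene',ims[0]),save('top',ims[1]))
print(readout.sense(),ctrl.tip_extent)
E
```

```text
scene {'fx': 359.24074169894226, 'fy': 359.24074169894226, 'cx': 265.1313658321631, 'cy': 189.4253272388014, 'position': array([957.46890356, 136.53505482, 768.92555034]), 'attitude': array([-0.17607415,  0.56579874,  0.76918424, -0.23921807])}
stem 0.9 [162.1, 147.2, 185.7, 189.3] [[521.0, -228.0, 44.0], [536.0, -210.0, 137.0], [543.0, -203.0, 175.0]]
stem 0.65 [208.0, 122.3, 224.7, 171.4] [[421.0, -173.0, 8.0], [433.0, -155.0, 123.0], [442.0, -144.0, 169.0]]
coupling 0.87 [228.0, 116.4, 247.9, 154.8] [[288.0, -165.0, 6.0], [332.0, -136.0, 53.0], [364.0, -116.0, 76.0]]
coupling 0.79 [363.8, 282.7, 398.0, 327.1] [[644.0, 266.0, 1.0], [685.0, 287.0, 54.0], [720.0, 313.0, 77.0]]
coupling 0.63 [261.2, 209.8, 283.5, 254.1] [[553.0, 15.0, 7.0], [595.0, 39.0, 57.0], [625.0, 59.0, 77.0]]
rack 0.82 [141.9, 160.5, 225.8, 219.5] [[495.0, -312.0, -0.0], [548.0, -202.0, 44.0], [579.0, -114.0, 47.0]]
blanked_a 0.6 [371.8, 220.1, 407.8, 264.9] [[498.0, 271.0, 2.0], [541.0, 289.0, 58.0], [573.0, 316.0, 97.0]]
stem_grip 0.95 [215.5, 134.0] [ 426.2 -152.7  140. ]
stem_grip 0.73 [168.6, 159.1] [ 529.4
[... 1739 characters left out ...]
 75. ]
{'time_s': 0.7, 'joints': array([ 1.10557984e+00,  3.12913013e-01,  1.49769156e+00, -2.07818957e-05,
        1.33100084e+00, -2.23401098e-01]), 'dq': array([ 0.00080428,  0.00033718,  0.00081866,  0.00132148,  0.00010019,
       -0.00087546]), 'tau': array([-8.51016812e-04, -4.12116194e+01, -2.59861869e+01, -3.30964194e-04,
        6.54871492e-04,  7.81148458e-06]), 'eef_pos': array([125.73975873, 509.7296146 , 303.89069429]), 'ee_rot': array([ 7.34850205e-06,  1.20610876e-01,  9.92699862e-01, -9.41027078e-06]), 'force': array([ 0.13256756, -0.09852546, -0.13494729]), 'wrist_torque': array([0.03479902, 0.0444173 , 0.04560619]), 'grip_force': 0.0, 'grip_width': 1.0018255021544995} 72.6
```

View pics/scene.png

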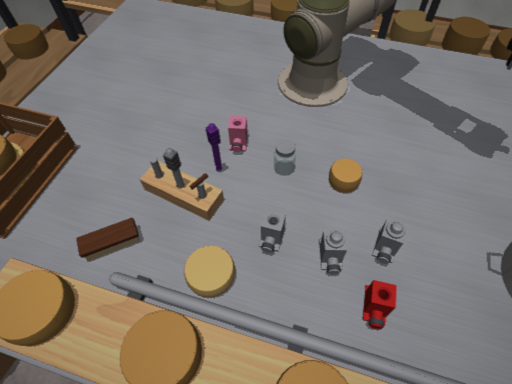

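View pics/top.png

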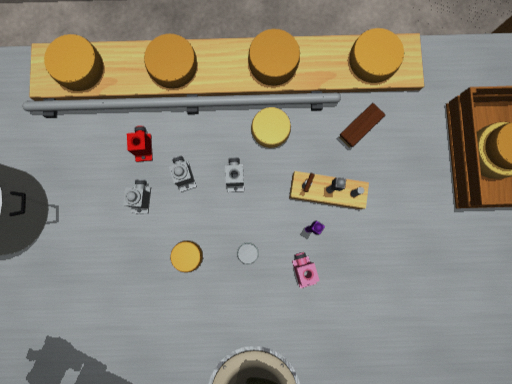

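The real stem (grey, in the block, top px ~338,184) and the grey open coupling (top px ~234,174) are clear. The purple stem and the red and pink couplings are look-alikes. Next I work out yaws and the approach move.

```bash
cat >> h.py <<'E'
def go(target,yaw,tilt0=True,base=None):
    """rows towards TCP target with tool y axis along world angle yaw (mod pi), tool down"""
    s=readout.sense(); M=rot(s['ee_rot']); p=np.array(s['eef_pos'])
    best=None
    for y in (yaw,yaw+np.pi):
        Y=np.array([np.cos(y),np.sin(y),0]); Z=np.array([0,0,-1.]); D=np.c_[np.cross(Y,Z),Y,Z]
        rv=R.from_matrix(M.T@D).as_rotvec()
        if best is None or np.linalg.norm(rv)<np.linalg.norm(best): best=rv
    print('shift',(M.T@(np.array(target)-p)).round(2),'rot',best.round(4),'j6',s['joints'][5].round(2), 'F',s['force'].round(2),'pos',p.round(2))
def rectyaw(P):
    (c,(w,h),a)=cv2.minAreaRect(P[:,:2].astype(np.float32)); return np.round(c,1),np.round((w,h),1),np.deg2rad(a)
E
python3 - <<'E'
from h import *
z=np.load('/tmp/top.npz'); d=z['d']; c,A,p=cam('top'); print(A.round(3).tolist())
P=cloud('top',d,np.ones(d.shape,bool))
for nm,cx,cy,r,z0,z1 in [('rack',525,-215,120,38,50),('sleeve',527,-215,30,150,168),('coup',567,35,35,66,80)]:
    Q=P[(np.hypot(P[:,0]-cx,P[:,1]-cy)<r)&(P[:,2]>z0)&(P[:,2]<z1)]; print(nm,len(Q),rectyaw(Q))
c,A,p=cam('wrist'); s=readout.sense(); M=rot(s['ee_rot']); print('wrist in tool',M.T@(p-s['eef_pos']),(M.T@A).round(3).tolist(),c['fx'])
go([527,-214,300],0.1)
E
```

```text
[[-0.03, -0.992, 0.119], [-1.0, 0.03, -0.004], [0.001, -0.119, -0.993]]
rack 1596 (array([ 489. , -210.7]), array([200.8, 150.7]), np.float64(1.3824715561002159))
sleeve 72 (array([ 527.9, -217.2]), array([24.2, 24.5]), np.float64(1.411584700504744))
coup 280 (array([572.,  34.]), array([46.1, 46. ]), np.float64(0.016176924713846984))
wrist in tool [ 74.52228235  -0.44971093 -68.96454459] [[-0.001, -0.958, -0.286], [1.0, -0.0, -0.001], [0.001, -0.286, 0.958]] 270.2504444872194
shift [-562.89 -606.59    3.91] rot [-0.     0.     1.229] j6 -0.22 F [ 0.13 -0.1  -0.13] pos [125.74 509.73 303.89]
```

```bash
echo '[{"pos":[-563,-607,0],"rot":[0,0,1.5]},{"pos":[-563,-607,0],"rot":[0,0,1.5]},{"pos":[-563,-607,0],"rot":[0,0,1.5]},{"pos":[-563,-607,0],"rot":[0,0,1.5]},{"pos":[-563,-607,0],"rot":[0,0,1.5]},{"pos":[-563,-607,0],"rot":[0,0,1.5]},{"pos":[-563,-607,0],"rot":[0,0,1.5]},{"pos":[-563,-607,0],"rot":[0,0,1.5]}]' | python3 -m handwheel 1.0
python3 -c "
from h import *
go([527,-216,300],-0.17)"
```

```text
time_s: 1.5
eef_pos: [320.0, 158.0, 304.2]
ee_rot: [0.0, 0.662, 0.749, 0.0]
force: [0.9, 0.9, -0.5]
grip_width: 1.001
grip_force: 0.0
shift [-396.56  159.54    4.39] rot [ 1.20e-03 -2.00e-04  2.93e-01] j6 0.0 F [ 0.92  0.92 -0.47] pos [320.02 157.99 304.23]
```

```bash
echo '[{"pos":[-396,160,0],"rot":[0,0,0.29]},{"pos":[-396,160,0],"rot":[0,0,0.29]},{"pos":[-396,160,0],"rot":[0,0,0.29]},{"pos":[-396,160,0],"rot":[0,0,0.29]},{"pos":[-396,160,0],"rot":[0,0,0.29]},{"pos":[-396,160,0],"rot":[0,0,0.29]},{"pos":[-396,160,0],"rot":[0,0,0.29]},{"pos":[-396,160,0],"rot":[0,0,0.29]}]' | python3 -m handwheel
echo '[{}]' | python3 -m handwheel
python3 -c "
from h import *
go([527,-216,300],-0.17)"
```

```text
time_s: 2.3
eef_pos: [516.6, -190.7, 303.9]
ee_rot: [0.0, 0.762, 0.648, 0.0]
force: [-0.0, -0.1, 0.9]
grip_width: 0.999
grip_force: 0.0
time_s: 2.4
eef_pos: [517.2, -193.1, 302.4]
ee_rot: [-0.0, 0.763, 0.646, -0.0]
force: [0.0, 1.4, -0.9]
grip_width: 1.001
grip_force: 0.0
shift [-20.97  13.47   2.38] rot [-0.0009  0.0003  0.0049] j6 -0.4 F [ 0.04  1.37 -0.94] pos [ 517.16 -193.1   302.39]
```

```bash
echo '[{"pos":[-21,13,0]},{"pos":[-21,13,0]}]' | python3 -m handwheel
echo '[{},{}]' | python3 -m handwheel - 
cat > w.py <<'E'
from h import *
im,d=cams.capture('wrist'); save('w1',im)
for k in cams.spot_point('stem_grip','wrist')[:2]: print('grip',k['p'],k['uv'],ray('wrist',k['uv'],140).round(1))
for k in cams.trace('stem','wrist')[:2]:
    P=cloud('wrist',d,k['pixels']); print(k['p'],k['bbox'],np.percentile(P,[2,98],axis=0).round(1).tolist())
    for z0,z1 in [(158,168),(168,180),(120,157),(60,105)]:
        Q=P[(P[:,2]>z0)&(P[:,2]<z1)]
        if len(Q)>5: print(z0,z1,len(Q),rectyaw(Q))
E
python3 w.py; python3 -c "
from h import *
go([527,-216,300],-0.17)"
```

```text
time_s: 2.6
eef_pos: [525.6, -212.8, 303.5]
ee_rot: [-0.0, 0.762, 0.647, -0.0]
force: [-0.7, 0.8, -0.6]
grip_width: 0.997
grip_force: 0.0
time_s: 2.8
eef_pos: [525.1, -210.5, 304.1]
ee_rot: [-0.0, 0.761, 0.648, 0.0]
force: [0.1, 0.9, 1.4]
grip_width: 1.003
grip_force: 0.0
grip 0.81 [265.6, 203.0] [ 528.7 -217.3  140. ]
grip 0.71 [136.5, 158.9] [ 424.3 -159.5  140. ]
0.79 [247.3, 175.2, 277.3, 229.4] [[515.0, -227.0, 57.0], [538.3, -203.4, 174.3]]
158 168 440 (array([ 525.9, -216.5]), array([23.7, 23.4]), np.float64(1.3889859144426586))
168 180 349 (array([ 525.6, -216.4]), array([16.8, 17.5]), np.float64(1.1667264793479157))
120 157 296 (array([ 527.6, -205.9]), array([ 3.2, 24.2]), np.float64(1.4165700049073178))
60 105 113 (array([ 527.1, -211.3]), array([ 6.9, 17.4]), np.float64(1.2904448262100372))
0.6 [111.0, 134.9, 187.6, 182.3] [[412.7, -174.7, 7.4], [438.7, -145.2, 169.1]]
158 168 653 (array([ 423.9, -159.8]), array([23.7, 23.6]), np.float64(0.9262901042860275))
168 180 128 (array([ 423.5, -159.6]), array([12.4, 11.7]), np.float64(0.5401310471447519))
120 157 663 (array([ 431.3, -158.8]), array([17.5, 32.9]), np.float64(0.14559375179311415))
60 105 187 (array([ 429.2, -159.5]), array([ 6.6, 16.9]), np.float64(0.08556709950813692))
shift [-4.87  2.55  4.17] rot [0.0002 0.0001 0.0097] j6 -0.43 F [ 0.53 -0.01  0.15] pos [ 525.26 -210.79  304.17]
```

View pics/w1.png

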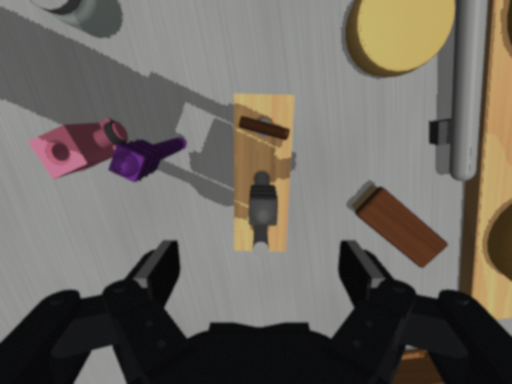

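```bash
python3 -c "
from h import *
go([526,-216.5,195],-0.172)"
```

```text
shift [ -5.51   1.62 109.17] rot [0.0002 0.0001 0.0117] j6 -0.43 F [ 0.53 -0.01  0.15] pos [ 525.26 -210.79  304.17]
```

```bash
echo '[{"pos":[-5.5,1.6,0],"rot":[0,0,0.012]},{"pos":[-5.5,1.6,25],"rot":[0,0,0.012]},{"pos":[-5.5,1.6,50],"rot":[0,0,0.012]},{"pos":[-5.5,1.6,75],"rot":[0,0,0.012]},{"pos":[-5.5,1.6,95],"rot":[0,0,0.012]},{"pos":[-5.5,1.6,109],"rot":[0,0,0.012]},{"pos":[-5.5,1.6,109],"rot":[0,0,0.012]},{"pos":[-5.5,1.6,109],"rot":[0,0,0.012]}]' | python3 -m handwheel
python3 -c "
from h import *
go([526,-216.5,195],-0.172)"
```

```text
time_s: 3.75
eef_pos: [526.2, -217.4, 195.4]
ee_rot: [0.0, 0.766, 0.643, 0.0]
force: [1.2, -0.4, 0.8]
grip_width: 1.001
grip_force: 0.0
shift [ 0.82 -0.39  0.45] rot [ 0.0005  0.0002 -0.0013] j6 -0.42 F [ 1.21 -0.4   0.82] pos [ 526.25 -217.38  195.45]
```

```bash
echo '[{},{},{},{},{},{},{},{}]' | python3 -m handwheel 0.0 70
echo '[{},{}]' | python3 -m handwheel
```

```text
time_s: 4.55
eef_pos: [526.2, -217.3, 195.3]
ee_rot: [0.0, 0.766, 0.643, 0.0]
force: [-0.5, -0.6, 6.0]
grip_width: 0.269
grip_force: 68.6
time_s: 4.75
eef_pos: [526.2, -217.3, 195.3]
ee_rot: [0.0, 0.766, 0.643, 0.0]
force: [0.2, 0.3, 4.4]
grip_width: 0.271
grip_force: 68.6
```

```bash
echo '[{"pos":[0,0,-10]},{"pos":[0,0,-25]},{"pos":[0,0,-45]},{"pos":[0,0,-70]},{"pos":[0,0,-95]},{"pos":[0,0,-120]},{"pos":[0,0,-120]},{"pos":[0,0,-120]}]' | python3 -m handwheel
python3 - <<'E'
from h import *
go([568,35,315],-0.172)
im,d=cams.capture('top'); np.savez('/tmp/top2',im=im,d=d)
k=cams.spot_point('coupling_mouth','top'); print([(x['p'],ray('top',x['uv'],75).round(1)) for x in k[:2]])
im,d=cams.capture('scene'); save('s2',im[80:300,100:400].repeat(2,0).repeat(2,1))
E
```

```text
time_s: 5.55
eef_pos: [525.8, -217.0, 314.3]
ee_rot: [-0.001, 0.766, 0.643, -0.0]
force: [0.4, -0.1, -2.0]
grip_width: 0.27
grip_force: 69.7
shift [255.47  -1.82  -0.63] rot [-0.001  -0.0004 -0.001 ] j6 -0.42 F [ 0.38 -0.08 -2.03] pos [ 525.83 -216.97  314.26]
[(0.65, array([570.5,  33.5,  75. ])), (0.56, array([664.7, 294.6,  75. ]))]
```

View pics/s2.png

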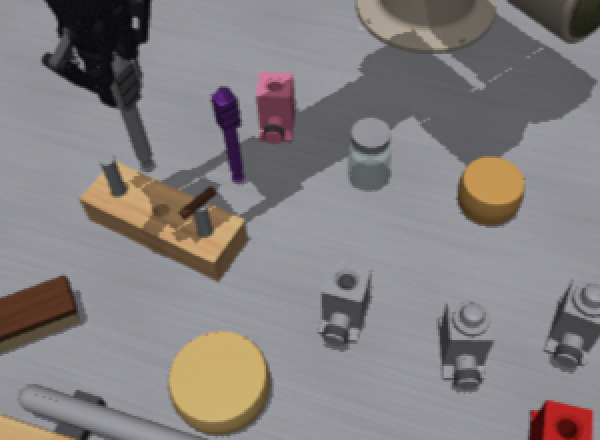

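```bash
echo '[{"pos":[195,0,0]},{"pos":[195,0,0]},{"pos":[195,0,0]},{"pos":[195,0,0]},{"pos":[195,0,0]},{"pos":[195,0,0]},{"pos":[195,0,0]},{"pos":[195,0,0]}]' | python3 -m handwheel
cat > w2.py <<'E'
from h import *
import sys
im,d=cams.capture('wrist'); save(sys.argv[1],im); np.savez('/tmp/w',im=im,d=d)
k=cams.spot_point('coupling_mouth','wrist'); print([(x['p'],x['uv'],ray('wrist',x['uv'],75).round(1)) for x in k[:2]])
P=cloud('wrist',d,np.ones(d.shape,bool))
Q=P[(np.hypot(P[:,0]-570,P[:,1]-35)<36)&(P[:,2]>70)&(P[:,2]<80)]
if len(Q)>5: print(len(Q),rectyaw(Q),np.median(Q[:,2]))
s=readout.sense(); M=rot(s['ee_rot']); t=np.array(s['eef_pos']); print(t,M[:,2])
for k in cams.trace('stem','wrist')[:1]:
    S=cloud('wrist',d,k['pixels']); T=(S-t)@M; print('stem',k['p'],k['bbox'])
    for z0 in range(40,200,20):
        q=T[(T[:,2]>z0)&(T[:,2]<z0+20)]
        if len(q)>8: print(z0,len(q),'x',np.percentile(q[:,0],[5,95]).round(1),'ymid',((np.percentile(q[:,1],3)+np.percentile(q[:,1],97))/2).round(2),np.ptp(q[:,1]).round(1))
    print('len',T[:,2].max())
E
python3 w2.py w2; python3 -c "
from h import *
go([570,35,315],-0.172)"
```

```text
time_s: 6.5
eef_pos: [559.5, -26.3, 314.6]
ee_rot: [-0.0, 0.766, 0.643, -0.0]
force: [-0.1, 0.2, -0.5]
grip_width: 0.274
grip_force: 69.5
[(0.96, [261.8, 123.1], array([571.7,  34.4,  75. ])), (0.76, [91.2, 292.8], array([ 308.8, -142.7,   75. ]))]
1509 (array([569.5,  35.6]), array([46., 46.]), np.float64(0.02739525153742659)) 73.91565472368978
[559.56895492 -26.07903636 314.72251995] [-3.17107611e-04  3.13747985e-05 -9.99999949e-01]
stem 0.95 [225.4, 185.1, 292.2, 313.9]
40 935 x [11.6 12.7] ymid -1.82 24.3
60 608 x [11.5 12.6] ymid -1.95 24.0
80 131 x [6.4 9.6] ymid -1.61 17.8
100 222 x [4.2 9.4] ymid -1.63 17.5
120 175 x [4.1 9.5] ymid -1.53 17.4
140 128 x [4.1 9.6] ymid -1.35 17.3
160 41 x [4.6 9.5] ymid -1.93 16.2
180 83 x [2.3 9.2] ymid -1.12 17.5
len 316.18110234730005
shift [61.78 -0.31 -0.18] rot [-0.0001  0.     -0.0024] j6 -0.08 F [ 0.16 -0.55 -0.84] pos [559.59 -25.9  314.83]
```

View pics/w2.png

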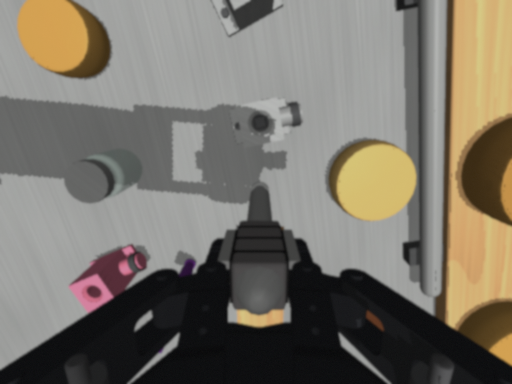

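```bash
echo '[{"pos":[20,0,10]},{"pos":[25,0,25]},{"pos":[25,0,30]},{"pos":[25,0,30]},{"pos":[25,0,30]}]' | python3 -m handwheel
cat >> w2.py <<'E'
u0=np.array(cams.spot_point('coupling_mouth','wrist')[0]['uv'])
x0,y0=(u0-30).astype(int); 
cv2.imwrite('pics/%s_c.png'%sys.argv[1],cv2.resize(im[y0:y0+60,x0:x0+60,::-1],(480,480),interpolation=cv2.INTER_NEAREST))
g=cv2.cvtColor(im,cv2.COLOR_RGB2GRAY); print(g[int(u0[1])-0,x0:x0+60].tolist()); print(g[y0:y0+60,int(u0[0])].tolist(),x0,y0)
E
python3 w2.py w3
```

```text
time_s: 7.15
eef_pos: [564.1, -1.0, 285.5]
ee_rot: [0.0, 0.766, 0.643, 0.0]
force: [-0.1, 0.9, -1.0]
grip_width: 0.272
grip_force: 69.5
[(0.7, [80.1, 326.0], array([ 307.7, -144.4,   75. ])), (0.57, [260.4, 148.7], array([570.7,  35.7,  75. ]))]
1701 (array([569.5,  35.5]), array([46. , 46.2]), np.float64(0.027197769820218806)) 73.87079727757555
[564.1082816   -0.90891716 285.61829257] [ 1.16602512e-03 -2.88595349e-04 -9.99999279e-01]
stem 0.88 [229.4, 185.9, 289.5, 315.5]
40 942 x [11.4 12.6] ymid -1.63 24.9
60 604 x [11.5 12.5] ymid -1.66 24.2
80 129 x [6.3 9.8] ymid -1.38 16.9
100 225 x [4.4 9.4] ymid -1.48 17.0
120 164 x [3.9 9.4] ymid -1.6 17.4
140 136 x [4.  9.4] ymid -1.43 17.4
160 42 x [4.5 9.4] ymid -1.97 16.3
180 87 x [-144.6    9.1] ymid -1.65 21.3
len 288.0586783736179
[161, 160, 160, 160, 160, 161, 160, 160, 161, 162, 161, 161, 159, 157, 153, 143, 128, 109, 87, 65, 44, 27, 19, 15, 15, 14, 13, 13, 14, 13, 15, 13, 11, 12, 14, 14, 13, 14, 15, 15, 16, 14, 13, 13, 16, 14, 14, 14, 14, 17, 14, 15, 15, 14, 13, 14, 14, 15, 12, 15]
[63, 62, 62, 62, 61, 61, 62, 61, 62, 64, 77, 104, 133, 150, 155, 156, 157, 157, 155, 148, 127, 92, 55, 29, 18, 17, 16, 14, 15, 15, 15, 14, 12, 15, 13, 14, 13, 16, 15, 15, 14, 14, 14, 15, 15, 15, 16, 13, 15, 14, 15, 14, 14, 15, 17, 17, 18, 21, 26, 29] 50 296
```

View pics/w3_c.png

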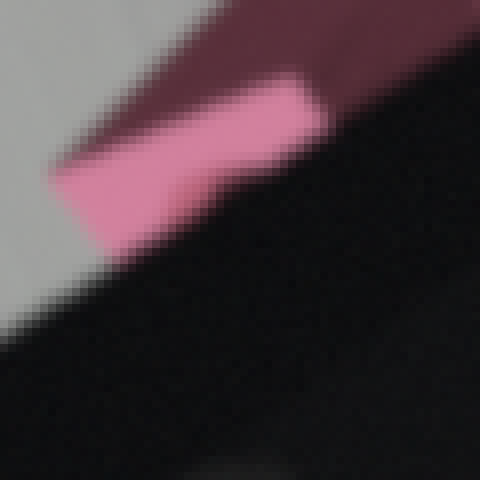

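```bash
python3 -c "
from h import *
go([571.1,35.2,285],-0.172)"
```

```text
shift [36.64  0.74  0.43] rot [ 0.0009  0.0001 -0.0014] j6 -0.04 F [-0.27 -0.82 -1.37] pos [564.05  -0.76 285.43]
```

```bash
echo '[{"pos":[18,0.4,0]},{"pos":[36,0.7,0]},{"pos":[36.6,0.7,0]},{"pos":[36.6,0.7,0]},{"pos":[36.6,0.7,0]},{"pos":[36.6,0.7,0]}]' | python3 -m handwheel
python3 w2.py w4 | head -4;  python3 -c "
from h import *
go([571.1,35.2,285],-0.172)"
```

```text
time_s: 7.95
eef_pos: [570.9, 34.9, 285.0]
ee_rot: [0.0, 0.766, 0.643, -0.0]
force: [0.7, -0.2, -1.1]
grip_width: 0.276
grip_force: 69.5
[(0.69, [260.6, 184.7], array([570.9,  34.2,  75. ]))]
1252 (array([569.4,  35.7]), array([46.1, 46.5]), np.float64(0.026589793029894334)) 73.79448107288545
[570.91833935  34.99631812 284.94439087] [ 5.42232143e-05 -7.33634417e-05 -9.99999996e-01]
stem 0.87 [227.6, 183.6, 287.7, 314.8]
shift [ 0.06  0.16 -0.08] rot [ 0.0001  0.     -0.0015] j6 0.03 F [ 0.34  0.31 -1.26] pos [570.93  35.17 284.92]
```

View pics/w4.png

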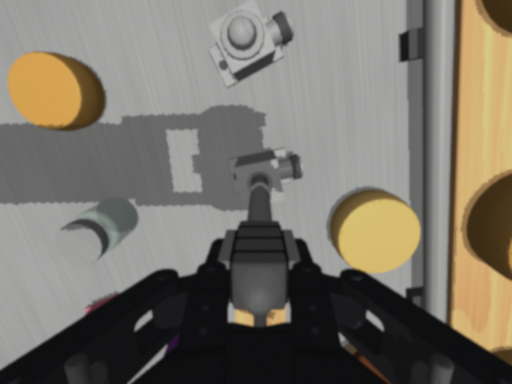

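The stem tip (px ~260,185) sits over the bore of the open coupling. I'll lower it slowly while watching forces.

```bash
echo '[{"pos":[0,0,8]},{"pos":[0,0,15]},{"pos":[0,0,19]},{"pos":[0,0,21]},{"pos":[0,0,23]},{"pos":[0,0,25]},{"pos":[0,0,25]}]' | python3 -m handwheel
```

```text
time_s: 8.85
eef_pos: [570.9, 35.5, 259.7]
ee_rot: [-0.0, 0.766, 0.643, -0.0]
force: [-0.6, 0.9, -2.0]
grip_width: 0.269
grip_force: 69.5
```

```bash
echo '[{"pos":[0,0,1]},{"pos":[0,0,2]},{"pos":[0,0,3]},{"pos":[0,0,4]},{"pos":[0,0,4]}]' | python3 -m handwheel; python3 -c "
from h import *
print(readout.sense()['wrist_torque'])"
```

```text
time_s: 9.35
eef_pos: [570.9, 35.5, 255.8]
ee_rot: [-0.0, 0.766, 0.643, -0.0]
force: [-0.6, -0.2, -1.6]
grip_width: 0.273
grip_force: 69.5
[ 0.03695005 -0.01383874  0.07006902]
```

```bash
echo '[{"pos":[0,0,2]},{"pos":[0,0,4]},{"pos":[0,0,6]},{"pos":[0,0,8]},{"pos":[0,0,10]},{"pos":[0,0,11]},{"pos":[0,0,12]},{"pos":[0,0,12]}]' | python3 -m handwheel
```

```text
time_s: 10.15
eef_pos: [570.9, 35.5, 243.8]
ee_rot: [-0.0, 0.766, 0.643, -0.0]
force: [0.4, 1.2, -1.9]
grip_width: 0.271
grip_force: 69.5
```

```bash
echo '[{"pos":[0,0,1]},{"pos":[0,0,2]},{"pos":[0,0,3]},{"pos":[0,0,4]},{"pos":[0,0,4]}]' | python3 -m handwheel
```

```text
time_s: 10.65
eef_pos: [570.9, 35.5, 239.7]
ee_rot: [-0.0, 0.766, 0.643, -0.0]
force: [0.3, 0.3, -0.6]
grip_width: 0.272
grip_force: 69.5
```

```bash
echo '[{"pos":[0,0,1]},{"pos":[0,0,2]},{"pos":[0,0,3]},{"pos":[0,0,3]}]' | python3 -m handwheel
```

```text
time_s: 11.05
eef_pos: [570.9, 35.5, 236.8]
ee_rot: [0.0, 0.766, 0.643, -0.0]
force: [-0.6, -0.8, -1.5]
grip_width: 0.268
grip_force: 69.5
```

```bash
echo '[{"pos":[0,0,1]},{"pos":[0,0,2]},{"pos":[0,0,3]},{"pos":[0,0,3]}]' | python3 -m handwheel | sed -n '2p;4p'
```

```text
eef_pos: [571.2, 35.4, 234.9]
force: [-0.5, -0.3, 6.0]
```

```bash
echo '[{"pos":[0,0,1]},{"pos":[0,0,2]},{"pos":[0,0,2]}]' | python3 -m handwheel | sed -n '2p;4p'
```

```text
eef_pos: [571.4, 35.4, 233.6]
force: [-2.0, -0.8, 9.4]
```

```bash
echo '[{"pos":[0,0,1]},{"pos":[0,0,2]},{"pos":[0,0,2]}]' | python3 -m handwheel | sed -n '2p;4p'
```

```text
eef_pos: [571.4, 35.4, 231.2]
force: [-0.2, -1.2, 6.3]
```

```bash
echo '[{"pos":[0,0,0.5]},{"pos":[0,0,1]},{"pos":[0,0,1]}]' | python3 -m handwheel | sed -n '2p;4p'
```

```text
eef_pos: [571.3, 35.4, 229.3]
force: [1.0, -0.6, 3.1]
```

```bash
echo '[{"pos":[0,0,0.5]},{"pos":[0,0,1]},{"pos":[0,0,1]}]' | python3 -m handwheel | sed -n '2p;4p'
```

```text
eef_pos: [571.3, 35.4, 228.4]
force: [0.8, -0.7, 4.9]
```

```bash
echo '[{"pos":[0,0,0.5]},{"pos":[0,0,1]},{"pos":[0,0,1]}]' | python3 -m handwheel | sed -n '2p;4p'
```

```text
eef_pos: [571.3, 35.4, 227.5]
force: [0.5, -0.4, 6.7]
```

```bash
cat > sl.py <<'E'
from h import *
def edge(im,d,t,M,c,A,p):
    v,u=np.nonzero(d>0); z=d[v,u]; P=(np.c_[(u-c['cx'])*z/c['fx'],(v-c['cy'])*z/c['fy'],z]@A.T+p-t)@M
    q=P[(abs(P[:,1]+1.6)<8)&(P[:,0]>5)&(P[:,0]<20)&(P[:,2]>55)&(P[:,2]<170)]
    s=q[q[:,0]>11]; u_=q[q[:,0]<10.2]; print('sleeve max z',np.sort(s[:,2])[-6:].round(1),'tube min z',np.sort(u_[:,2])[:4].round(1),'tube max',np.sort(u_[:,2])[-4:].round(1),len(s),len(u_))
s=readout.sense(); t=np.array(s['eef_pos']); M=rot(s['ee_rot']); c,A,p=cam('wrist')
z=np.load('/tmp/w.npz'); M0=M; t0=np.array([570.92,35,284.94]); edge(z['im'],z['d'],t0,M,c,A,p+t0-t)
im,d=cams.capture('wrist'); edge(im,d,t,M,c,A,p); save('w5',im)
im,d=cams.capture('scene'); save('s5',cv2.resize(im[150:270,200:360],(800,600),interpolation=cv2.INTER_CUBIC)); print(t,s['force'])
E
python3 sl.py
```

```text
sleeve max z [79.6 79.7 79.7 79.7 79.8 80.6] tube min z [88.  88.3 88.4 88.6] tube max [167.  167.  167.1 167.4] 549 629
sleeve max z [155.9 155.9 156.1 156.1 156.3 156.3] tube min z [87.3 87.5 87.9 87.9] tube max [159.4 160.  160.1 160.4] 740 617
[571.28164166  35.42787372 227.54887946] [ 0.5115721 -0.4352389  6.6933666]
```

View pics/s5.png

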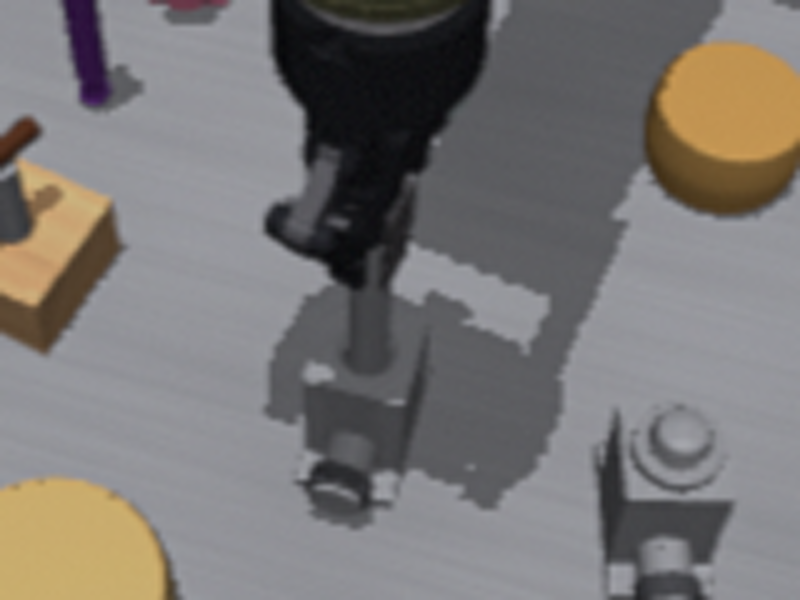

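```bash
echo '[{"pos":[0,0,0.5]},{"pos":[0,0,1]},{"pos":[0,0,1]}]' | python3 -m handwheel | sed -n '2p;4p'
```

```text
eef_pos: [571.3, 35.4, 226.5]
force: [0.5, -0.1, 6.4]
```

```bash
echo '[{"pos":[0,0,0.5]},{"pos":[0,0,1]},{"pos":[0,0,1]}]' | python3 -m handwheel | sed -n '2p;4p'
```

```text
eef_pos: [571.3, 35.4, 225.4]
force: [1.3, -0.9, 6.0]
```

```bash
echo '[{"pos":[0,0,0.5]},{"pos":[0,0,1]},{"pos":[0,0,1]}]' | python3 -m handwheel | sed -n '2p;4p'
```

```text
eef_pos: [571.3, 35.4, 224.3]
force: [0.8, -0.8, 5.0]
```

```bash
echo '[{"pos":[0,0,-1]},{"pos":[0,0,-2]},{"pos":[0,0,-2]}]' | python3 -m handwheel | sed -n '2p;4p'
```

```text
eef_pos: [571.1, 35.4, 224.8]
force: [5.8, 0.4, -7.4]
```

```bash
echo '[{"pos":[0,0,-1]},{"pos":[0,0,-2]},{"pos":[0,0,-2]}]' | python3 -m handwheel | sed -n '2p;4p'
```

```text
eef_pos: [570.9, 35.4, 225.7]
force: [6.4, -1.2, -14.5]
```

```bash
echo '[{"pos":[0,0,1]},{"pos":[0,0,2]},{"pos":[0,0,2]}]' | python3 -m handwheel | sed -n '2p;4p'
```

```text
eef_pos: [570.9, 35.5, 225.5]
force: [3.8, -0.6, -6.3]
```

```bash
echo '[{"pos":[0,0,1]},{"pos":[0,0,2]},{"pos":[0,0,2]}]' | python3 -m handwheel | sed -n '2p;4p'
```

```text
eef_pos: [571.0, 35.5, 224.7]
force: [1.6, -1.0, 4.5]
```

```bash
echo '[{"pos":[0,0,0.5]},{"pos":[0,0,1]},{"pos":[0,0,1]}]' | python3 -m handwheel | sed -n '2p;4p'
```

```text
eef_pos: [571.0, 35.5, 223.9]
force: [0.9, -0.5, 7.3]
```

```bash
echo '[{"pos":[0,0,0.5]},{"pos":[0,0,1]},{"pos":[0,0,1]}]' | python3 -m handwheel | sed -n '2p;4p'
```

```text
eef_pos: [571.1, 35.5, 223.4]
force: [-0.7, -1.2, 10.7]
```

```bash
echo '[{"pos":[0,0,0.5]},{"pos":[0,0,1]},{"pos":[0,0,1]}]' | python3 -m handwheel | sed -n '2p;4p'
```

```text
eef_pos: [571.1, 35.5, 222.6]
force: [-1.1, -0.9, 12.5]
```

Pull-up was resisted by about 14 N with zero force near 41 mm depth. That fits the stem being snapped in, with the seat now at about 7.5 mm, so I won't push deeper. I'll relax to zero force and test again.

```bash
echo '[{"pos":[0,0,-1]},{"pos":[0,0,-2]},{"pos":[0,0,-2]}]' | python3 -m handwheel | sed -n '2p;4p'
```

```text
eef_pos: [571.0, 35.5, 223.8]
force: [0.3, -0.4, 7.2]
```

```bash
echo '[{"pos":[0,0,-0.7]},{"pos":[0,0,-0.7]},{"pos":[0,0,-0.7]}]' | python3 -m handwheel | sed -n '2p;4p'
```

```text
eef_pos: [571.0, 35.5, 223.9]
force: [1.1, -0.8, 4.9]
```

```bash
echo '[{"pos":[0,0,-1]},{"pos":[0,0,-1]},{"pos":[0,0,-1]}]' | python3 -m handwheel | sed -n '2p;4p'
```

```text
eef_pos: [570.9, 35.5, 224.2]
force: [3.5, -1.3, -3.1]
```

```bash
echo '[{"pos":[0,0,-2]},{"pos":[0,0,-2]},{"pos":[0,0,-2]}]' | python3 -m handwheel | sed -n '2p;4p'
```

```text
eef_pos: [570.8, 35.5, 224.5]
force: [7.1, -0.7, -16.8]
```

A pull of about 17 N is resisted with almost no movement, so it's snapped in. I'll relax and release.

```bash
echo '[{"pos":[0,0,1]},{"pos":[0,0,2.2]},{"pos":[0,0,2.2]}]' | python3 -m handwheel | sed -n '2p;4p'
```

```text
eef_pos: [570.9, 35.5, 224.2]
force: [4.1, -1.5, -4.5]
```

```bash
echo '[{},{},{},{},{},{},{},{}]' | python3 -m handwheel 0.75 20; python3 - <<'E'
from h import *
im,d=cams.capture('wrist'); save('w6',im)
E
```

```text
time_s: 18.35
eef_pos: [570.9, 35.5, 224.4]
ee_rot: [-0.0, 0.766, 0.643, -0.0]
force: [0.8, 0.2, 0.2]
grip_width: 0.747
grip_force: 0.0
```

View pics/w6.png

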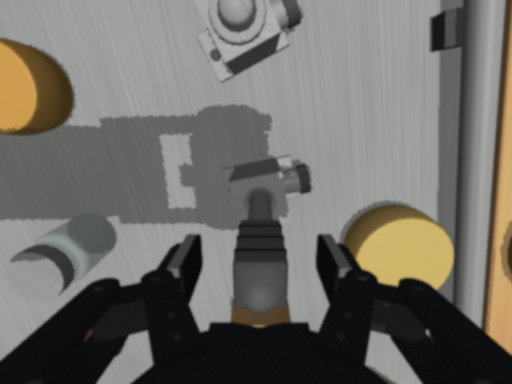

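The stem stands free between the open fingers (px ~260,265). I'll retreat straight up and check its height.

```bash
echo '[{"pos":[0,0,-10]},{"pos":[0,0,-30]},{"pos":[0,0,-55]},{"pos":[0,0,-80]},{"pos":[0,0,-105]},{"pos":[0,0,-120]},{"pos":[0,0,-120]},{"pos":[0,0,-120]}]' | python3 -m handwheel | sed -n '1,2p;4p'
python3 - <<'E'
from h import *
im,d=cams.capture('wrist')
P=cloud('wrist',d,np.ones(d.shape,bool)); Q=P[np.hypot(P[:,0]-571,P[:,1]-35)<40]
print('top z',np.sort(Q[:,2])[-8:].round(1))
for a,b in [(180,196),(199,210),(70,80)]:
    q=Q[(Q[:,2]>a)&(Q[:,2]<b)]; print(a,b,len(q),rectyaw(q) if len(q)>5 else '')
h=Q[Q[:,2]>180]; t=h[h[:,2]>np.percentile(h[:,2],80)]; print('top mean',t.mean(0))
E
```

```text
time_s: 19.2
eef_pos: [570.8, 35.5, 344.1]
force: [-0.4, 0.5, -1.3]
top z [371.1 371.1 371.1 371.1 371.1 371.2 371.2 371.4]
180 196 486 (array([569.6,  37.1]), array([23.7, 23.9]), np.float64(1.3940649621156032))
199 210 236 (array([569.3,  36.6]), array([14.1, 14.6]), np.float64(1.074771654807169))
70 80 742 (array([568.9,  35.6]), array([46.1, 46.2]), np.float64(0.022315377868425124))
top mean [571.92140086  53.56460081 366.54248132]
```

```bash
python3 - <<'E'
from h import *
im,d=cams.capture('wrist')
P=cloud('wrist',d,np.ones(d.shape,bool)); r=np.hypot(P[:,0]-569.6,P[:,1]-36.8); Q=P[(r<14)&(P[:,2]>150)&(P[:,2]<230)]
print(np.percentile(Q[:,2],[50,90,99,100]),np.histogram(Q[:,2],np.arange(185,210,2)), np.median(P[(abs(P[:,0]-569)<21)&(abs(P[:,1]-35.6)<21)&(P[:,2]>70)&(P[:,2]<80)][:,2]))
E
```

```text
[193.59560341 201.71136119 203.16132845 204.71528788] (array([ 17,   7,  33, 191,  92,  77,  60,  81, 148,  12,   0,   0]), array([185, 187, 189, 191, 193, 195, 197, 199, 201, 203, 205, 207, 209])) 73.57845515948037
```

```bash
python3 -c "
from rig import order
print(order.finish_job())"
```

```text
the job is handed in; nothing more can be done
None
```

The mist nozzle is snapped into the open coupling and stands there on its own, released, with its lower end about 41 mm below the mouth; the job is handed in, though no verdict was returned.

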